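White-reference check of a hand-held sensor at the seedling bench

ROBOT

A 6-joint arm with a two-finger parallel gripper is mounted at the origin on the work surface. World frame = base frame: x ahead of the robot, y to its left, z up, the work surface at z = 0. Lengths are in m, angles in rad, forces in N, time in s.
With the tool pointing down it reaches from about 0.275 to 1 m from the base axis. Payload 8.4 kg.
Tool frame: the origin (TCP) lies on the centre line of the jaws, within the pads' length; the fingertips stand 17 mm ahead of it and the grasp point (between the pads) lies 2 mm behind it (bot.tcp_to_tips is the y of the fingertips in the tool frame, in m); y points along the fingers, z is the direction in which the jaws open and shut, and the axes are right-handed (so a half turn about y gives the same grasp; the last joint's range is limited). The gripper opens to 85 mm and grips with 20 to 120 N. Pads are 22 mm wide; open, the fingers measure 114 mm over their backs; the gripper's body (76 mm by 85 mm) begins 54 mm behind the grasp point. The pads swing forward as they close: fully open they stand 13 mm farther back than shut.
Start: joints at [-1.192, 0.353, 1.633, -0, 1.155, -0.002], TCP at [0.232, -0.58, 0.248] pointing down, gripper open.
Joint ranges: [-2.63, 2.63], [-0.92, 2.1], [0.06, 2.66], [-1.3, 4.44], [0, 2.69], [-3.02, 3.02]. Speed limits (rad/s): [2.22, 2.22, 2.79, 3.14, 3.14, 3.14].

INTERFACE

Orientations are given as a unit quaternion [x, y, z, w].
In Python, from workcell import bot, hand, kinematics, get_obs, vision, hand_in gives the robot as it stands. The module is installed in compiled form; this text tells all that it offers. Calls block until the motion is done:
- bot.reach(position, orientation): joint-space move of the TCP to a pose.
- bot.servo_line(position, ori=None, velocity=0.15): straight line of the TCP; ori=None keeps the orientation; velocity is the mean speed in m/s.
- bot.goto_joints(angles): joint-space move.
- hand.move_gripper(opening, strength=None): finger opening in m; strength is the grip in N (None keeps the last); returns when the fingers have stopped.
- bot.dwell(seconds).
- kinematics.solve_ik(position, orientation): joint angles nearest the present ones, or None.
- get_obs(): the state.
- vision.read_camera(name): name is "side" or "top" or "wrist"; returns a dict with "frame" (400x640x3 uint8, red, green, blue), "intrinsics" (3x3 intrinsics, pixels), "view" (4x4, takes a point from world to camera coordinates). Camera axes: x right, y down, z forward; pixel columns grow to the right and rows downward; lengths in m; the calibration is good to about 2 mm. A picture is of the moment at which its call begins. There is no depth.
A pose or a line that the arm cannot do raises bot.IKError and nothing moves.
- hand_in(): hands the job in, once; it reports no verdict.
The state is a dict: "time_s": time; "joint_pos": joint angles; "joint_vel": joint speeds; "joint_efforts": joint torques, N m; "position": TCP position; "orientation": TCP orientation; "wrist_force": force on the tool from outside, world axes, zero at the start; "ft_torque": the same for the moment, N m; "gripper_width": finger opening in m.
Only numpy, scipy, OpenCV 4.12 (cv2) and the standard library are available. Lean on these libraries where they do the work, as an engineer would, in place of code of your own. Each camera call takes 0.05 s, during which the arm holds its last target.

TASK

Set up the white-reference check: lay the wider rubber disc flat and centred on the round metal plate, then the smaller white reference disc centred on top of it, letting go of each. Then draw the hand-held sensor out of its slanting holder, turn it level with its glass window facing down, and finish still holding it there, steady, with the window directly above the middle of the white disc and about 100 mm over it. Leave the two discs stacked and everything else on the bench where it is.

Things in the scene. Friction and masses are not known exactly. Their poses are not given: they have to be found in the camera images.
- plate_top (a point): fixed round aluminium plate on the bench, 100 mm across and 15 mm high; this point is the centre of its top face
- backing_center (a point): loose black rubber backing disc, the wider of the two discs, 56 mm across, 14 mm thick, 50 g, lying flat on the bench; point at its centre, half-way up, z axis up
- reference_center (a point): loose white plastic reference disc, the smaller of the two discs, 44 mm across, 14 mm thick, 60 g, lying flat on the bench; point at its centre, half-way up, z axis up
- holder: fixed bare steel sensor holder, base 140 x 100 x 12 mm, origin at the centre of the base's underside. Its level x axis shows the way its sleeve leans: the sleeve rises 50 degrees above level towards +x and is open at its upper end; its floor stops the sensor's tail and a tongue 16 mm wide carries the handle from beneath as far as 20 mm beyond holder_seat
- holder_seat (a point): point fixed to the holder (30 mm ahead of and 135 mm above its origin) where sensor_grip lies while the sensor is in the sleeve, slanting 50 degrees, head up and leaning along holder +x, display side up and towards holder -x. The sleeve covers the handle from x = -115 to -55 mm with 3 mm side play: draw it over 60 mm along its own +x to free it
- sensor_grip (a point): hand-held reflectance sensor, about 220 g, starting in the holder; point at the centre of its handle's free part, where to grip, near its centre of mass. x axis from tail to head, y across, z out of the display side. Handle 28 mm (y) x 24 mm (z), from x = -115 to +60 mm; head 46 mm (y) x 34 mm (z), from x = 60 to 120 mm
- sensor_eye (a point): the round glass window of the sensor, in the underside of its head, 90 mm ahead of sensor_grip along x and 18 mm below it along z; the window looks along the sensor's -z
- pot_a_mid (a point): bystander: square black plastic pot with a seedling, 70 x 70 mm, pot 65 mm high (leaves to about 135 mm); point half-way up the pot
- pot_b_mid (a point): bystander: a second such seedling pot, same sizes; point half-way up the pot
- saucer: bystander: shallow terracotta saucer, 90 mm across, 18 mm high; origin at the centre of its underside
- clay_pot: bystander: empty terracotta pot, 84 mm across at the rim, 85 mm high; origin at the centre of its underside
- spray: bystander: white bottle with a cap, 66 mm across, 190 mm high; origin at the centre of its underside
- tin: bystander: tin can, 70 mm across, 75 mm high; origin at the centre of its underside
- trowel: bystander: hand trowel lying on the bench, 235 mm long, 55 mm wide, up to 26 mm high; x axis from the wooden handle to the blade; origin on the bench where handle and blade meet
Not all that is in view belongs to the job. Of the things shaped like the part that bears plate_top, the aluminium one is meant.

How it is judged:
By the outcome, as a careful person would: the job done as asked, in the order asked, and still so for the second after the job is handed in, while the arm keeps its last pose, push and grip.
It also fails if it takes over 72 s, if anything falls off the work surface, if the arm or the gripper's body presses on something with over 40 N, if the wrist force passes 120 N, or if a joint passes its speed limit or range.

## Working session

There is one attempt and no reset: what is moved stays moved. The work goes in short steps, each a Python script; the robot and the scene stay as the last script left them, time stands still between calls to the robot, and variables do not carry over. Pictures are saved under pics/ and viewed, and the job is handed in when it is done.

```bash
mkdir -p pics; python3 - <<'E'
from workcell import *
import cv2,numpy as np
for n in("side","top","wrist"):
    r=vision.read_camera(n);cv2.imwrite(f"pics/{n}0.png",r["frame"][:,:,::-1])
    print(n,r["intrinsics"].tolist(),np.round(r["view"],4).tolist())
o=get_obs();print(o)
E
```

```text
side [[406.1805171416914, 0.0, 320.4635600972815], [0.0, 406.1805171416914, 196.57905391413794], [0.0, 0.0, 1.0]] [[-0.8931, -0.4495, 0.0195, 0.4628], [-0.2394, 0.4382, -0.8664, 0.2423], [0.3809, -0.7784, -0.4989, 0.8143], [0.0, 0.0, 0.0, 1.0]]
top [[385.945665068447, 0.0, 313.6861126337017], [0.0, 385.945665068447, 199.76976346315325], [0.0, 0.0, 1.0]] [[-0.0205, -0.9998, 0.0055, -0.0212], [-0.9952, 0.0199, -0.0959, 0.5536], [0.0957, -0.0075, -0.9954, 1.0394], [0.0, 0.0, 0.0, 1.0]]
wrist [[325.2377308327037, 0.0, 320.8833668897168], [0.0, 325.2377308327037, 203.39216956698118], [0.0, 0.0, 1.0]] [[0.3711, -0.9286, -0.0006, -0.6238], [-0.8914, -0.3564, 0.28, -0.0362], [-0.2602, -0.1034, -0.96, 0.3791], [0.0, 0.0, 0.0, 1.0]]
{'time_s': 0.15, 'joint_pos': array([-1.19238941e+00,  3.53505423e-01,  1.63398732e+00, -4.89741140e-06,
        1.15516646e+00, -2.40944249e-03]), 'joint_vel': array([-3.31565317e-04, -8.04590559e-05, -1.92168913e-03, -3.49742832e-04,
       -6.05026220e-04, -1.56487900e-03]), 'joint_efforts': array([ 1.84739820e-04, -6.05635786e+01, -3.42335522e+01,  2.28835421e-05,
        6.02431130e-03, -4.80943115e-06]), 'position': array([ 0.23216292, -0.57990347,  0.24771362]), 'orientation': array([-0.13389952,  0.6946972 , -0.69395691,  0.13375546]), 'wrist_force': array([ 0.54582339,  0.6727583 , -0.40817623]), 'ft_torque': array([0.02470174, 0.00678959, 0.02978538]), 'gripper_width': 0.08534060169905545}
```

View pics/top0.png

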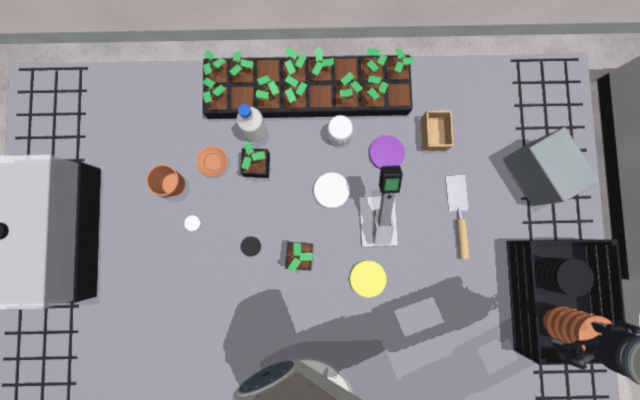

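View pics/side0.png

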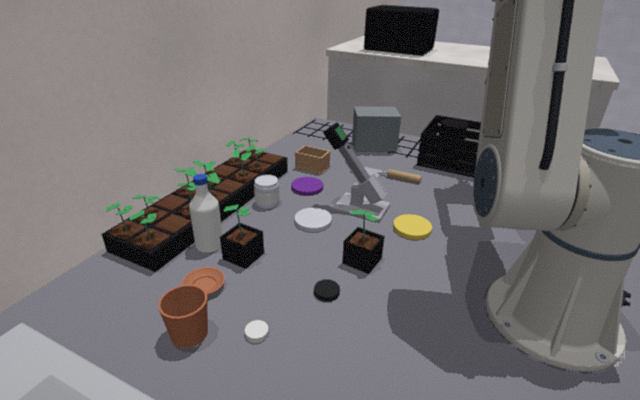

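View pics/wrist0.png

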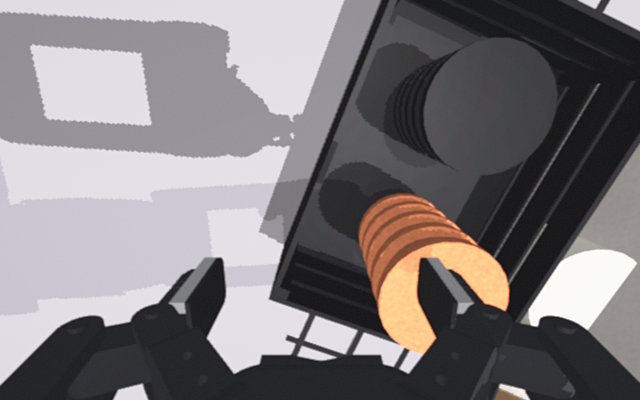

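Candidates (top-view pixels):
- **Plate:** white/grey (332,190), purple (387,153), yellow (368,279). The uncoloured one should be the aluminium plate.
- **Backing disc:** black (251,246).
- **Reference disc:** white (192,223). The white tin at (340,130) is not it.
- **Sensor:** (388,190).

I'll check these in close crops.

```bash
cat > h.py <<'E'
from workcell import *
import cv2,numpy as np
from scipy.spatial.transform import Rotation as R
def crop(n,x0,y0,x1,y1,s,name,fr=None):
    f=cv2.imread(fr) if fr else vision.read_camera(n)["frame"][:,:,::-1]
    cv2.imwrite("pics/"+name,cv2.resize(f[y0:y1,x0:x1],None,fx=s,fy=s,interpolation=cv2.INTER_CUBIC))
E
python3 - <<'E'
from h import *
crop(0,300,130,420,290,3.7,"t1.png","pics/top0.png")
crop(0,140,160,340,280,4,"t2.png","pics/top0.png")
crop(0,280,110,440,250,4.2,"s1.png","pics/side0.png")
crop(0,220,260,360,350,5,"s2.png","pics/side0.png")
E
```

```text
(no output)
```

View pics/t1.png

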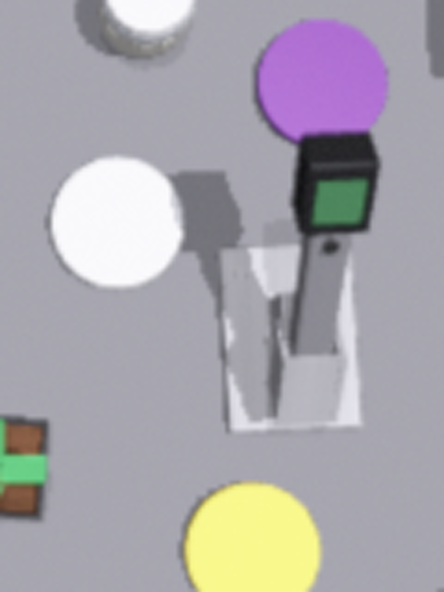

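View pics/t2.png

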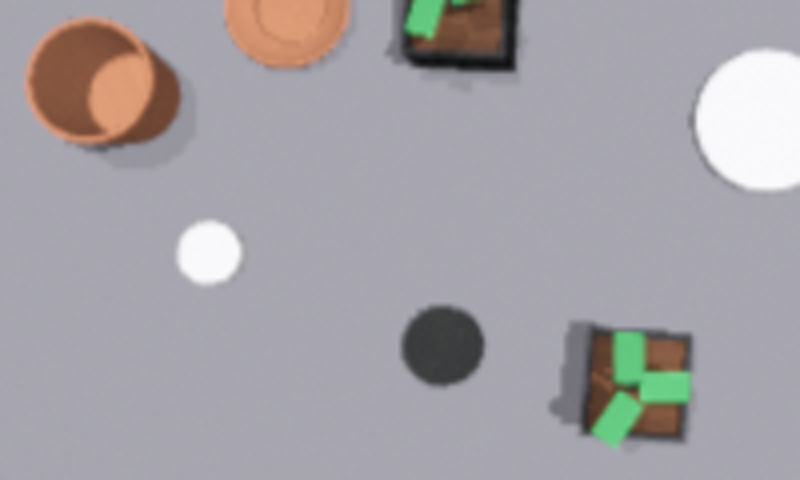

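View pics/s1.png

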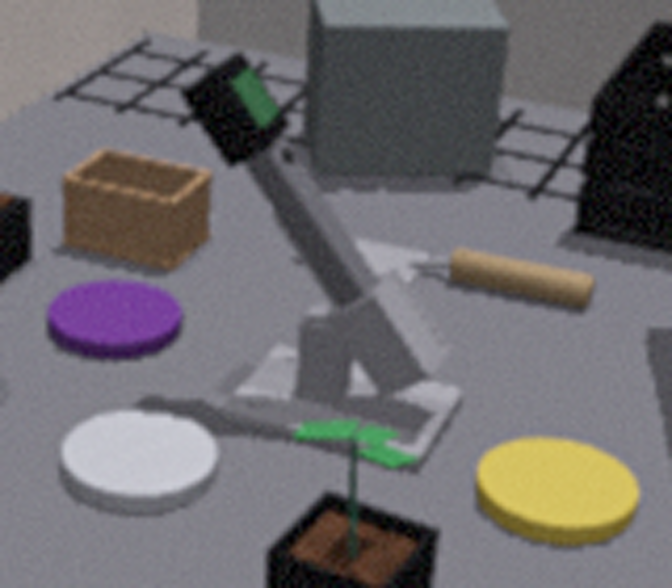

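View pics/s2.png

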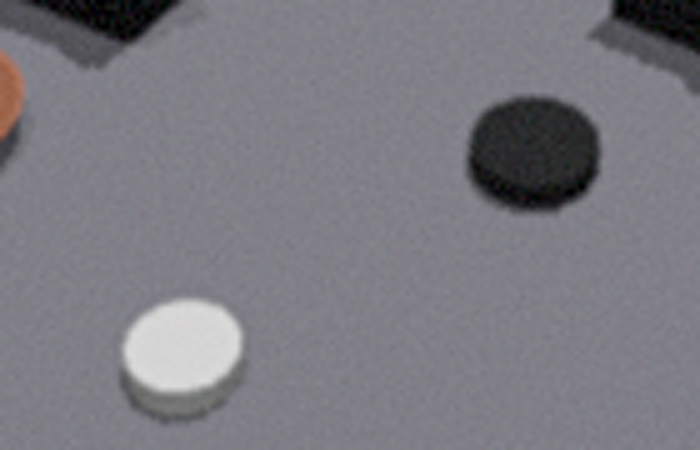

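The crops show three plates: the uncoloured metal one (332,190) against painted purple and yellow, so I take the uncoloured one. The black disc is at (251,246) and the small white disc at (192,223). Next I turn these into positions.

```bash
cat >> h.py <<'E'
def ray(c,px,z):
    K,V=c["intrinsics"],c["view"]
    d=V[:3,:3].T@np.linalg.solve(K,[px[0],px[1],1.]); o=-V[:3,:3].T@V[:3,3]
    return o+d*(z-o[2])/d[2]
def proj(c,P):
    P=np.atleast_2d(P)@c["view"][:3,:3].T+c["view"][:3,3]
    q=P@c["intrinsics"].T; return q[:,:2]/q[:,2:]
E
python3 - <<'E'
from h import *
T=vision.read_camera("top");S=vision.read_camera("side")
for n,t,s,z in(("plate",(331.6,190.),(313.1,219.3),.015),("white",(192.25,223.25),(256.6,329),.014),("black",(250.75,246.25),(327.2,288),.014)):
    print(n,ray(T,t,z).round(4),ray(S,s,z).round(4))
for n,t in(("potb",(300,256)),("pota",(256,162))): print(n,ray(T,t,.065))
c=[np.array(p)/3.7+(300,130) for p in((222,248),(352,243),(361,425),(230,431))]
q=np.array([ray(T,p,.012) for p in c]);print(q.round(4),q.mean(0))
# holder fit
from scipy.optimize import least_squares
h=np.array([[70,50,12],[70,-50,12],[-70,-50,12],[-70,50,12]])/1000
order=[0,1,2,3]
print("edges",[np.linalg.norm(q[i]-q[i-1]).round(4) for i in range(4)])
E
```

```text
plate [ 0.5806 -0.0832  0.015 ] [ 0.576  -0.0706  0.015 ]
white [0.4955 0.3056 0.014 ] [0.4963 0.3085 0.014 ]
black [0.4288 0.1438 0.014 ] [0.4281 0.1479 0.014 ]
potb [0.40179309 0.00682134 0.065     ]
pota [0.65429023 0.12065471 0.065     ]
[[ 0.5596 -0.1625  0.012 ]
 [ 0.5614 -0.2613  0.012 ]
 [ 0.4242 -0.2625  0.012 ]
 [ 0.4218 -0.1641  0.012 ]] [ 0.49173529 -0.21260292  0.012     ]
edges [np.float64(0.1378), np.float64(0.0988), np.float64(0.1372), np.float64(0.0984)]
```

```bash
python3 - <<'E'
from h import *
T=vision.read_camera("top");S=vision.read_camera("side")
print(proj(S,[[0.5806,-.0832,.015],[.4955,.3056,.014],[.4288,.1438,.014]]), proj(T,[[.5806,-.0832,.015]]))
f=S["frame"].copy()
for P,r,z in(((.5806,-.0832),.05,.015),((.4955,.3056),.022,.014),((.4288,.1438),.028,.014)):
  for n,C in(("s",S),("t",T)):
    a=np.linspace(0,6.28,60);pp=proj(C,np.c_[P[0]+r*np.cos(a),P[1]+r*np.sin(a),0*a+z])
    big=cv2.resize(C["frame"][:,:,::-1],None,fx=6,fy=6,interpolation=cv2.INTER_CUBIC) if r==.05 else None
    if big is not None:
        cv2.polylines(big,[((pp+.5)*6).astype(np.int32)],True,(0,0,255),1)
        m=pp.mean(0)*6; cv2.imwrite(f"pics/ov_{n}.png",big[int(m[1])-250:int(m[1])+250,int(m[0])-300:int(m[0])+300])
E
```

```text
[[313.74749247 216.58910352]
 [257.86542446 328.07855928]
 [327.77458399 286.69588965]] [[331.59248512 190.00341427]]
```

View pics/ov_s.png

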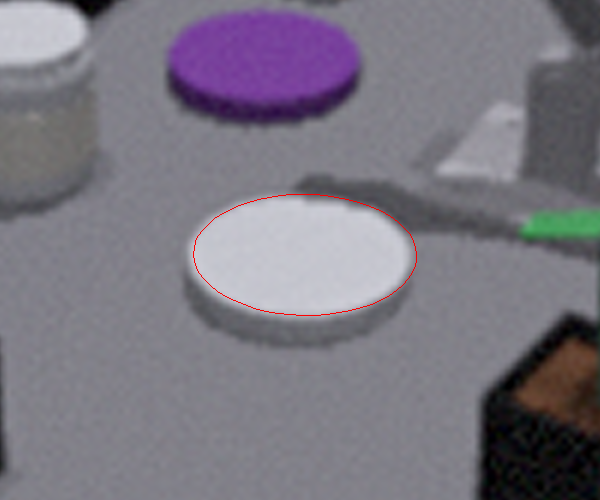

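View pics/ov_t.png

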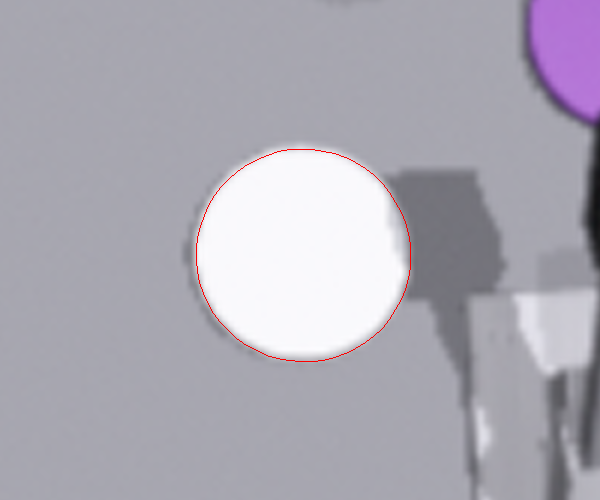

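Overlay of the plate position agrees to about 1 px in both views. Next I check tool geometry and IK for the planned poses.

```bash
cat >> h.py <<'E'
def ori(f,j):
    y=np.array(f,float);y/=np.linalg.norm(y);z=np.array(j,float);z-=y*(z@y);z/=np.linalg.norm(z)
    return R.from_matrix(np.c_[np.cross(y,z),y,z]).as_quat()
def best(p,f,j):
    o=get_obs()["joint_pos"];r=[]
    for s in(1,-1):
        q=ori(f,np.array(j)*s);k=kinematics.solve_ik(p,q)
        if k is not None:r.append((np.abs(np.array(k)-o).max(),q,np.round(k,2)))
    return r
D=[0,0,-1]
E
python3 - <<'E'
from h import *
o=get_obs();Rt=R.from_quat(o["orientation"]).as_matrix();V=vision.read_camera("wrist")["view"]
print("tool\n",Rt.round(2),"\ncam in tool",(Rt.T@(-V[:3,:3].T@V[:3,3]-o["position"])).round(3),"axes\n",(Rt.T@V[:3,:3].T).round(2), bot.tcp_to_tips)
c5,s5=np.cos(np.radians(50)),np.sin(np.radians(50))
for p,f,j in(((.43,.144,.02),D,(1,0,0)),((.4955,.3056,.02),D,(1,-1,0)),((.4955,.3056,.02),D,(1,0,0)),((.58,-.083,.05),D,(1,0,0)),((.522,-.213,.135),(s5,0,-c5),(0,1,0)),((.573,-.213,.2),(s5,0,-c5),(0,1,0)),((.49,-.083,.161),D,(0,1,0))):
    print(p,[(round(a,2),k) for a,_,k in best(p,f,j)])
E
```

```text
tool
 [[-0.93 -0.    0.37]
 [-0.37  0.   -0.93]
 [-0.   -1.   -0.  ]] 
cam in tool [-0.071 -0.126 -0.001] axes
 [[ 0.    0.96  0.28]
 [-0.   -0.28  0.96]
 [ 1.   -0.    0.  ]] 0.017
(0.43, 0.144, 0.02) [(np.float64(1.51), array([ 0.32,  0.46,  2.15, -0.  ,  0.53,  0.32])), (np.float64(2.82), array([ 0.32,  0.46,  2.15, -0.  ,  0.53, -2.82]))]
(0.4955, 0.3056, 0.02) [(np.float64(1.74), array([ 0.55,  0.59,  1.87, -0.  ,  0.68,  1.34])), (np.float64(1.8), array([ 0.55,  0.59,  1.87, -0.  ,  0.68, -1.81]))]
(0.4955, 0.3056, 0.02) [(np.float64(1.74), array([ 0.55,  0.59,  1.87, -0.  ,  0.68,  0.55])), (np.float64(2.59), array([ 0.55,  0.59,  1.87, -0.  ,  0.68, -2.59]))]
(0.58, -0.083, 0.05) [(np.float64(1.05), array([-0.14,  0.55,  1.85, -0.  ,  0.74, -0.14])), (np.float64(3.0), array([-0.14,  0.55,  1.85, -0.  ,  0.74,  3.  ]))]
(0.522, -0.213, 0.135) [(np.float64(2.14), array([-0.67,  0.37,  2.37,  2.14,  0.6 ,  2.01])), (np.float64(2.14), array([-0.67,  0.37,  2.37,  2.14,  0.6 , -1.13]))]
(0.573, -0.213, 0.2) [(np.float64(2.39), array([-0.59,  0.26,  2.26,  1.89,  0.46,  2.39])), (np.float64(1.89), array([-0.59,  0.26,  2.26,  1.89,  0.46, -0.75]))]
(0.49, -0.083, 0.161) [(np.float64(1.74), array([-0.17,  0.26,  1.98, -0.  ,  0.89, -1.74])), (np.float64(1.4), array([-0.17,  0.26,  1.98, -0.  ,  0.89,  1.4 ]))]
```

```bash
python3 - <<'E'
from h import *
bot.servo_line([.232,-.58,.42],velocity=.3)
p=[.43,.1445,.30]
b=best(p,D,(1,0,0));print(b[0])
bot.reach(p,b[0][1])
bot.servo_line([.43,.1445,.15],velocity=.2)
r=vision.read_camera("wrist");np.savez("w1.npz",**r)
cv2.imwrite("pics/w1.png",r["frame"][:,:,::-1])
o=get_obs();print(o["time_s"],o["position"])
print(proj(r,[[.4288,.1438,.014]]))
E
```

```text
(np.float64(1.5136051478648904), array([ 0.5, -0.5,  0.5, -0.5]), array([ 0.32,  0.03,  1.92, -0.  ,  1.19,  0.32]))
4.7583 [0.43090403 0.14468929 0.15105237]
[[318.92521905 198.47091577]]
```

View pics/w1.png

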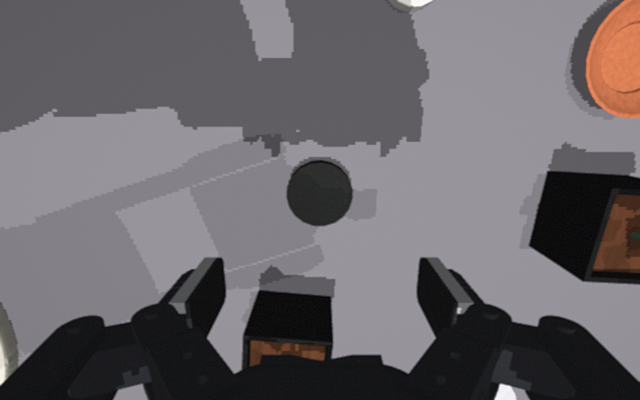

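The wrist view shows the black disc, top-face centre about (320,194).

```bash
cat >> h.py <<'E'
def centre(r,mask,z):
    # fit circle (world) to largest blob centroid region boundary on plane z
    cs,_=cv2.findContours(mask.astype(np.uint8),cv2.RETR_EXTERNAL,cv2.CHAIN_APPROX_NONE)
    c=max(cs,key=cv2.contourArea)[:,0,:]
    P=np.array([ray(r,p,z)[:2] for p in c])
    (x,y),rad=cv2.minEnclosingCircle((P*1000).astype(np.float32)); return x/1000,y/1000,rad,P.mean(0),cv2.boundingRect(c)
E
python3 - <<'E'
from h import *
r=dict(np.load("w1.npz"))
print(ray(r,(320,193.5),.014))
g=r["frame"].max(2);m=(g<75);m2=np.zeros_like(m);m2[153:235,275:365]=m[153:235,275:365]
print(centre(r,m2,.014))
crop(0,260,140,380,240,6,"w1c.png","pics/w1.png")
E
```

```text
[0.42970794 0.14810141 0.014     ]
(0.42858316040039063, 0.14816041564941407, 28.273813247680664, array([0.42879049, 0.14871505]), (287, 160, 65, 66))
```

View pics/w1c.png

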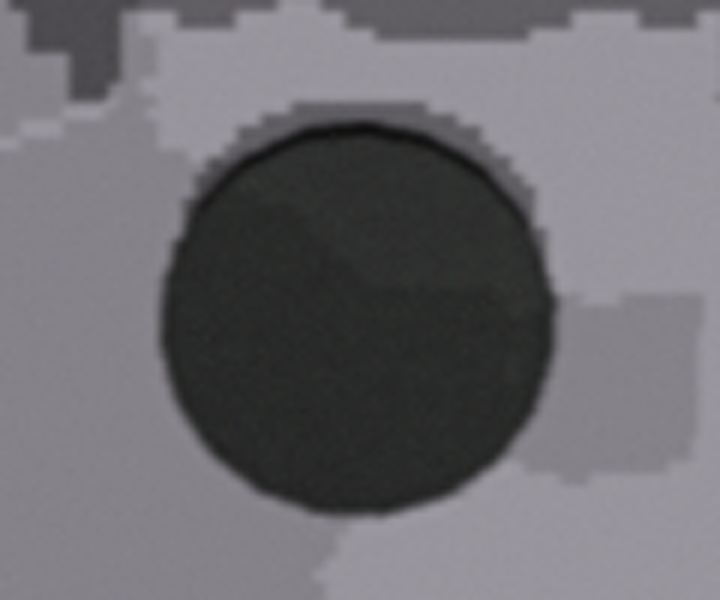

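```bash
python3 - <<'E'
from h import *
bot.servo_line([.429,.147,.021],velocity=.1)
o=get_obs();print(o["position"],o["wrist_force"])
hand.move_gripper(.045,40);o=get_obs();print(o["gripper_width"],o["wrist_force"])
bot.servo_line([.429,.147,.18],velocity=.15)
o=get_obs();print(o["gripper_width"],o["wrist_force"],o["position"],o["time_s"])
r=vision.read_camera("wrist");np.savez("w2.npz",pos=o["position"],**r)
cv2.imwrite("pics/w2.png",r["frame"][:,:,::-1])
E
```

```text
[0.42941412 0.14712952 0.02146495] [-0.13917276 -0.45695717 -0.02224336]
0.053792774021971586 [-2.02126829 -1.40004877 11.85504439]
0.05380336407462533 [ 0.11314811 -0.67116264 -0.9141609 ] [0.42843479 0.14680991 0.17924447] 7.825
```

View pics/w2.png

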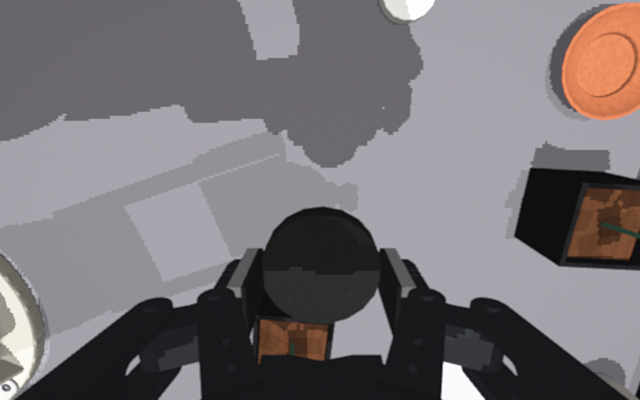

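Disc is held level between the pads, top-face centre about (320.5,265). I go above the plate with it and look.

```bash
python3 - <<'E'
from h import *
r=dict(np.load("w2.npz"));p=r["pos"]
z=p[2]-.0075
for v in(262,264,266):print(ray(r,(320.5,v),z)-p)
crop(0,240,190,400,330,4,"w2c.png","pics/w2.png")
bot.reach([.5806,-.083,.18],get_obs()["orientation"]);
o=get_obs();r=vision.read_camera("wrist");np.savez("w3.npz",pos=o["position"],**r)
cv2.imwrite("pics/w3.png",r["frame"][:,:,::-1]);print(o["position"],o["time_s"],o["gripper_width"])
E
```

```text
[-0.00059231  0.00506773 -0.0075    ]
[-0.00059325  0.00407195 -0.0075    ]
[-0.00059419  0.00307238 -0.0075    ]
[ 0.57989363 -0.08203463  0.1796326 ] 8.9417 0.05362109398409025
```

View pics/w2c.png

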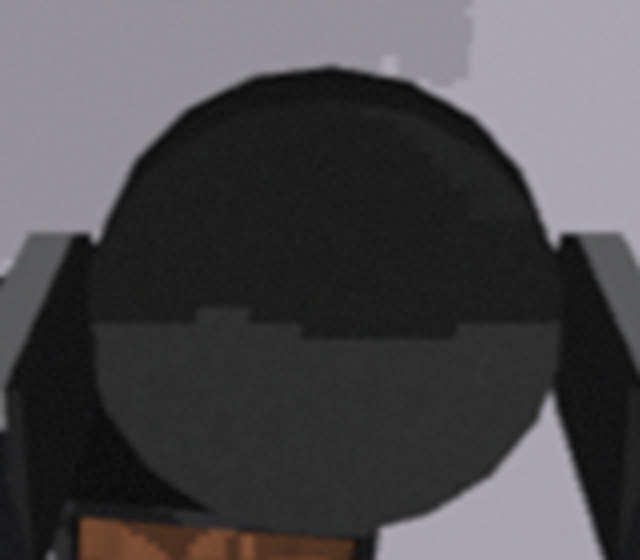

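View pics/w3.png

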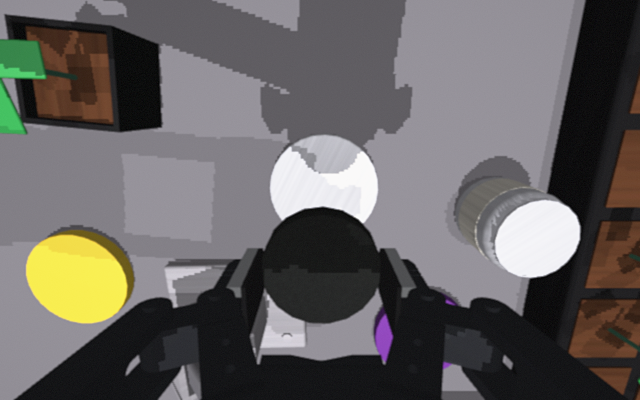

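```bash
python3 - <<'E'
from h import *
crop(0,255,125,395,225,5.6,"w3c.png","pics/w3.png")
E
```

```text
(no output)
```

View pics/w3c.png

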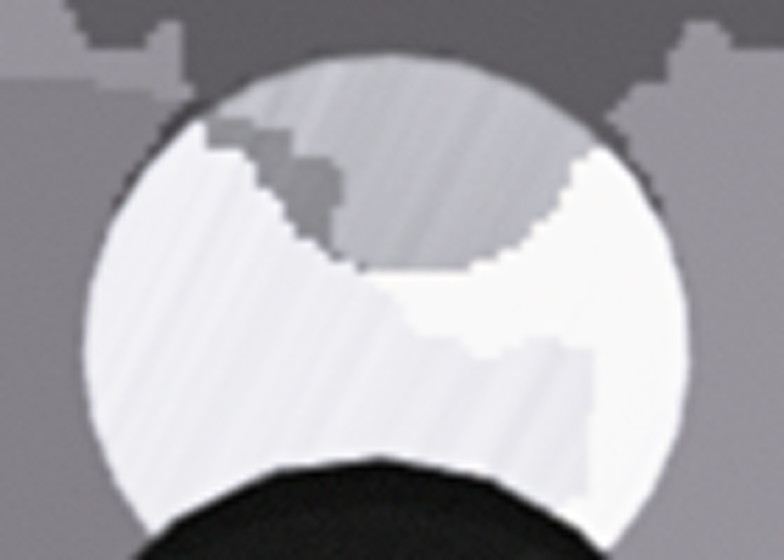

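Brushed metal confirmed as the aluminium plate; its rim runs through crop points (388,55), (85,330), (688,340). I fit a circle to it.

```bash
cat >> h.py <<'E'
from scipy.optimize import least_squares
def fitc(r,pts,z,rad):
    P=np.array([ray(r,p,z)[:2] for p in pts])
    s=least_squares(lambda c:np.hypot(*(P-c[:2]).T)-c[2],[*P.mean(0),rad])
    s2=least_squares(lambda c:np.hypot(*(P-c).T)-rad,P.mean(0))
    return s.x.round(4),s2.x.round(4),np.abs(s2.fun).max().round(4)
E
python3 - <<'E'
from h import *
r=dict(np.load("w3.npz"))
c=np.array([(388,55),(200,120),(118,205),(85,330),(95,430),(150,530),(590,140),(655,220),(688,340),(675,450),(610,548),(300,68),(480,68)])/5.6+(254.6,124.6)
print(fitc(r,c,.015,.05))
# held disc, top face rim points from w2 crop
r=dict(np.load("w2.npz"))
c=np.array([(95,350),(130,425),(190,490),(265,522),(350,532),(430,515),(500,465),(545,395),(560,320)])/4+(239.6,189.6)
print(fitc(r,c,r["pos"][2]-.0075,.028),r["pos"])
E
```

```text
(array([ 0.5815, -0.0821,  0.0496]), array([ 0.5815, -0.0824]), np.float64(0.0011))
(array([0.4284, 0.1463, 0.0264]), array([0.4283, 0.1483]), np.float64(0.0015)) [0.42843479 0.14680991 0.17924447]
```

```bash
python3 - <<'E'
from h import *
bot.servo_line([.5815,-.0835,.045],velocity=.15);bot.dwell(.2)
o=get_obs();print(o["position"]);e=np.array([.5815,-.0835,.045])-o["position"];e[2]=0
bot.servo_line(np.array([.5815,-.0835,.0375])+e,velocity=.05);bot.dwell(.2)
o=get_obs();print(o["position"],o["wrist_force"])
E
```

```text
[ 0.58208409 -0.08357726  0.0458901 ]
[ 0.58074064 -0.08340447  0.03739545] [0.02913121 0.82723219 0.33686418]
```

```bash
python3 - <<'E'
from h import *
bot.servo_line([.5815,-.0835,.0365],velocity=.03)
o=get_obs();print(o["position"],o["wrist_force"])
hand.move_gripper(.085);bot.servo_line([.5815,-.0835,.19],velocity=.2)
o=get_obs();print(o["time_s"],o["wrist_force"],o["gripper_width"])
r=vision.read_camera("wrist");np.savez("w4.npz",**r);cv2.imwrite("pics/w4.png",r["frame"][:,:,::-1])
crop(0,230,120,410,260,4.4,"w4c.png","pics/w4.png")
E
```

```text
[ 0.5811061  -0.08345509  0.03693339] [-3.20393884  0.92038849  7.98651193]
12.325 [ 0.12136776  0.24691413 -0.41700403] 0.08509993715165841
```

View pics/w4c.png

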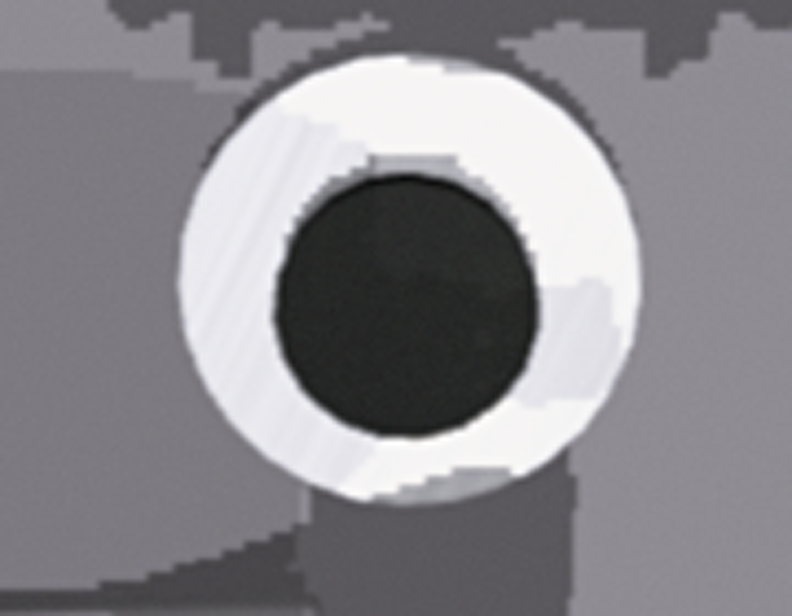

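Black disc sits flat on the plate: plate rim x 180–640, y 55–505 (crop px); disc x 275–540, y 180–437. Then on to the white disc.

```bash
python3 - <<'E'
from h import *
r=dict(np.load("w4.npz"))
a=lambda c:np.array(c)/4.4+(229.6,119.6)
print("plate",fitc(r,a([(410,55),(180,280),(640,280),(400,505),(250,120),(575,120),(225,420),(600,420)]),.015,.05))
print("disc",fitc(r,a([(275,310),(540,310),(407,437),(310,400),(505,400),(292,240),(520,240),(407,182)]),.029,.028))
q=get_obs()["orientation"]
# jaw for white disc: along (1,-1)
b=best([.4955,.307,.15],D,(1,-.3,0));print(b[0])
bot.reach([.4955,.307,.16],b[0][1])
o=get_obs();r=vision.read_camera("wrist");np.savez("w5.npz",**r);cv2.imwrite("pics/w5.png",r["frame"][:,:,::-1]);print(o["position"],o["time_s"])
crop(0,250,130,390,250,5,"w5c.png","pics/w5.png")
E
```

```text
plate (array([ 0.5819, -0.0823,  0.0498]), array([ 0.5819, -0.0823]), np.float64(0.0009))
disc (array([ 0.581 , -0.0834,  0.0274]), array([ 0.581 , -0.0834]), np.float64(0.001))
(np.float64(0.9877889653198331), array([-0.42209363,  0.56730677, -0.56730677,  0.42209363]), array([ 0.55,  0.4 ,  1.81, -0.  ,  0.93,  0.84]))
[0.49586409 0.3063314  0.15986533] 13.8583
```

View pics/w5.png

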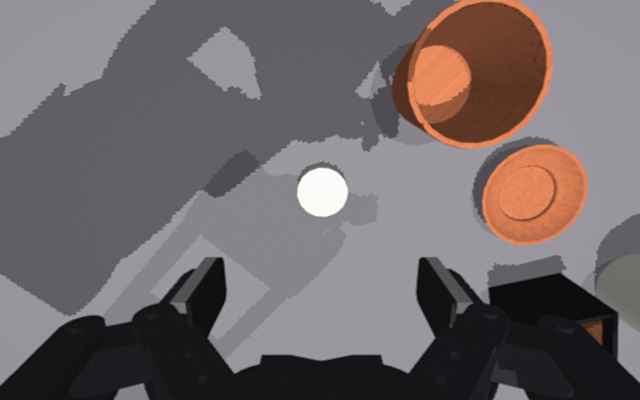

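View pics/w5c.png

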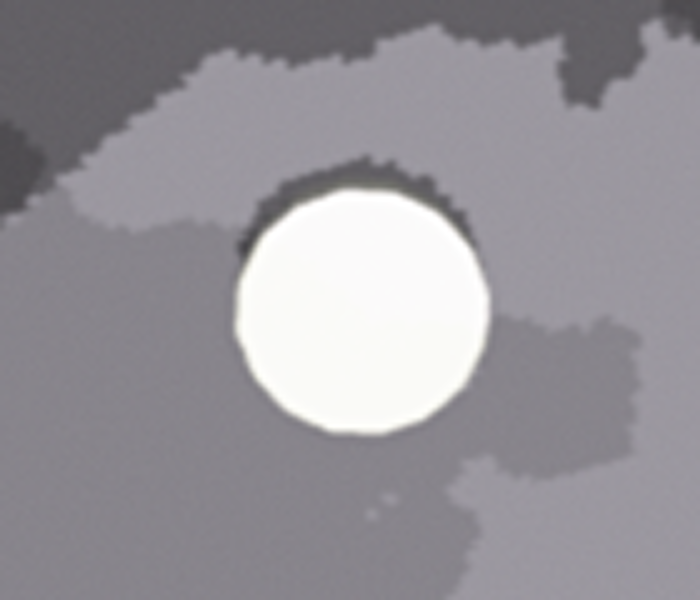

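```bash
python3 - <<'E'
from h import *
r=dict(np.load("w5.npz"))
a=lambda c:np.array(c)/5+(249.6,129.6)
f=fitc(r,a([(236,312),(490,312),(363,436),(363,190),(270,395),(455,400),(270,225),(452,222)]),.014,.022);print(f)
x,y=f[1]
bot.servo_line([x,y,.035],velocity=.12);bot.dwell(.1)
e=np.array([x,y])-get_obs()["position"][:2];print(e)
bot.servo_line([x+e[0],y+e[1],.0235],velocity=.06)
o=get_obs();print(o["position"])
hand.move_gripper(.033,40);o=get_obs();print(o["gripper_width"],o["position"],o["wrist_force"])
bot.servo_line([x,y,.19],velocity=.2)
o=get_obs();print(o["gripper_width"],o["position"],o["time_s"])
r=vision.read_camera("wrist");np.savez("w6.npz",pos=o["position"],ori=o["orientation"],**r);cv2.imwrite("pics/w6.png",r["frame"][:,:,::-1])
crop(0,240,190,400,330,4,"w6c.png","pics/w6.png")
E
```

```text
(array([0.4971, 0.3078, 0.022 ]), array([0.4971, 0.3078]), np.float64(0.0004))
[-0.00052279 -0.00031283]
[0.49614918 0.30722429 0.02294402]
0.04132375817854463 [0.49670159 0.30757092 0.02403384] [-1.09007033 -1.28617533  4.52921745]
0.0415497093650605 [0.49641889 0.30737388 0.18886058] 17.0167
```

View pics/w6c.png

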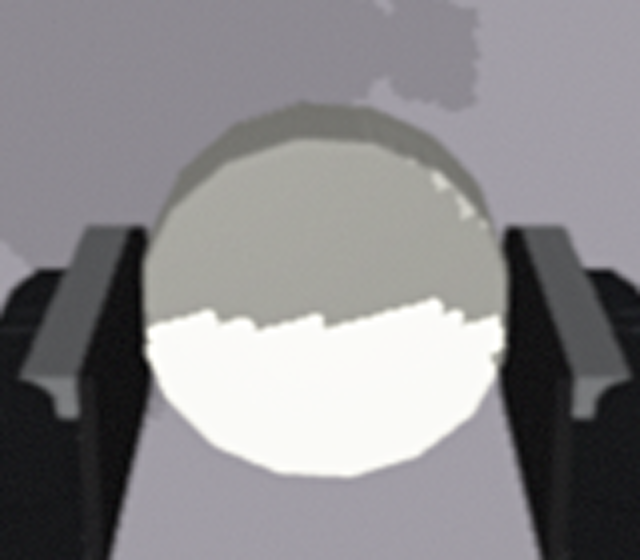

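White disc held level, top-face centre about crop (326,308).

```bash
python3 - <<'E'
from h import *
r=dict(np.load("w6.npz"))
a=lambda c:np.array(c)/4+(239.6,189.6)
f=fitc(r,a([(147,308),(505,308),(190,420),(275,470),(345,477),(465,418),(326,140),(240,150),(410,155)]),r["pos"][2]-.010,.022);print(f)
off=R.from_quat(r["ori"]).inv().apply([*(f[1]-r["pos"][:2]),0]);print("off tool",off)
q=ori(D,(1,0,0)); w=R.from_quat(q).apply(off);print(w)
t=np.array([.5813,-.083])-w[:2];print(t)
bot.reach([*t,.16],q)
bot.servo_line([*t,.065],velocity=.12);bot.dwell(.15)
e=t-get_obs()["position"][:2];print(e)
bot.servo_line([*(t+e*.6),.0545],velocity=.05);bot.dwell(.1)
o=get_obs();print(o["position"],o["wrist_force"],o["time_s"])
E
```

```text
(array([0.4961, 0.3082, 0.0215]), array([0.4962, 0.3082]), np.float64(0.0013))
off tool [-7.28378947e-04 -4.30548768e-07 -4.47054845e-04]
[-4.47054845e-04  7.28378947e-04  4.30548768e-07]
[ 0.58174705 -0.08372838]
[-6.18001443e-04  6.81434359e-05]
[ 0.58134601 -0.08371192  0.05439121] [-0.55125706  0.02556554 -1.59994992] 20.1083
```

```bash
python3 - <<'E'
from h import *
for z in(.0532,.0524,.0518):
    bot.servo_line([.5815,-.0837,z],velocity=.03)
    o=get_obs();print(o["position"],o["wrist_force"])
    if o["wrist_force"][2]>3:break
hand.move_gripper(.075);bot.servo_line([.5815,-.0837,.19],velocity=.2)
o=get_obs();print(o["time_s"])
r=vision.read_camera("wrist");np.savez("w7.npz",**r);cv2.imwrite("pics/w7.png",r["frame"][:,:,::-1])
crop(0,230,120,410,260,4.4,"w7c.png","pics/w7.png")
E
```

```text
[ 0.58151132 -0.08370257  0.05318799] [-0.08232635  0.21819702 -0.42024437]
[ 0.58162122 -0.08371555  0.05302432] [-1.13936572  0.23168857  7.6873807 ]
21.875
```

View pics/w7c.png

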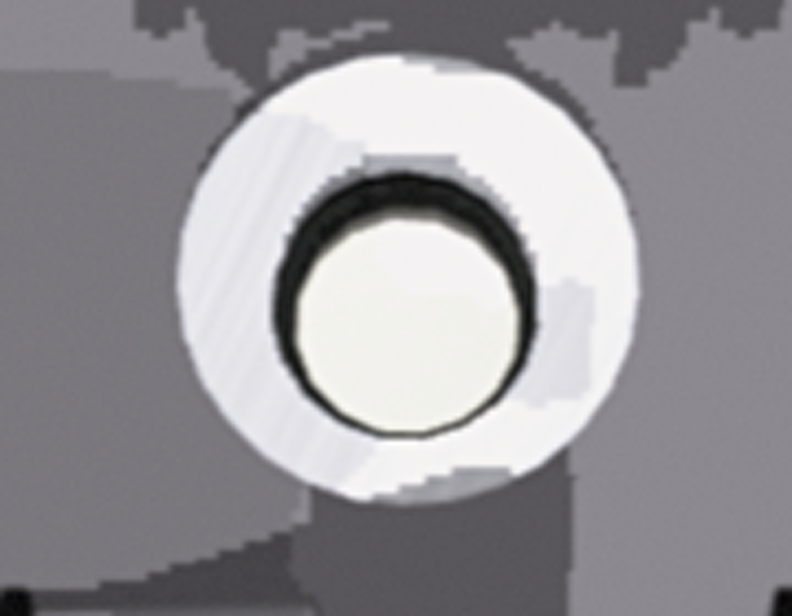

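```bash
python3 - <<'E'
from h import *
r=dict(np.load("w7.npz"))
a=lambda c:np.array(c)/4.4+(229.6,119.6)
print("plate",fitc(r,a([(408,55),(178,280),(639,280),(400,505),(250,118),(575,120),(225,420),(600,420)]),.015,.05))
print("white",fitc(r,a([(295,326),(520,326),(408,436),(408,217),(325,400),(490,400),(325,250),(495,250)]),.043,.022))
c5,s5=np.cos(np.radians(50)),np.sin(np.radians(50));f=np.array([s5,0,-c5]);u=np.array([c5,0,s5]);g=np.array([.5225,-.2117,.135])
o=get_obs()["joint_pos"];print(o.round(2))
for s in(1,-1):
  print(s)
  for n,p,ff in(("hov",g-.12*f,f),("hov2",g-.06*f,f),("g",g,f),("d",g+.09*u,f),("d+",g+.09*u+[0,0,.12],f),("F+",[.49,-.083,.3],D),("F",[.49,-.083,.161],D)):
    k=kinematics.solve_ik(p,ori(ff,(0,s,0)));print(n,None if k is None else np.round(k,2))
E
```

```text
plate (array([ 0.582 , -0.0823,  0.0499]), array([ 0.582 , -0.0824]), np.float64(0.001))
white (array([ 0.5815, -0.083 ,  0.0223]), array([ 0.5815, -0.083 ]), np.float64(0.0008))
[-0.15  0.36  1.77  0.    1.01 -0.15]
1
hov [-0.87  0.08  2.46  1.64  0.63  2.41]
hov2 [-0.76  0.23  2.42  1.92  0.59  2.18]
g [-0.66  0.37  2.37  2.15  0.6   2.01]
d [-0.57  0.25  2.24  1.87  0.45  2.42]
d+ None
F+ [-0.17  0.1   1.84 -0.    1.2  -1.74]
F [-0.17  0.26  1.98 -0.    0.89 -1.74]
-1
hov [-0.87  0.08  2.46  1.64  0.63 -0.73]
hov2 [-0.76  0.23  2.42  1.92  0.59 -0.96]
g [-0.66  0.37  2.37  2.15  0.6  -1.13]
d [-0.57  0.25  2.24  1.87  0.45 -0.73]
d+ [-0.57  0.03  2.14  1.19  0.46  0.02]
F+ [-0.17  0.1   1.84 -0.    1.2   1.4 ]
F [-0.17  0.26  1.98 -0.    0.89  1.4 ]
```

White disc is within about 1 mm of centre. On to the sensor: hover with the tool square to the handle and look.

```bash
cat >> h.py <<'E'
c5,s5=np.cos(np.radians(50)),np.sin(np.radians(50));YAW=.01
Rh=R.from_euler("z",YAW)
f=Rh.apply([s5,0,-c5]);u=Rh.apply([c5,0,s5]);QG=ori(f,Rh.apply([0,-1,0]))
E
python3 - <<'E'
from h import *
g=np.array([.5225,-.2117,.135])
bot.servo_line([.45,-.07,.32],velocity=.3)
bot.reach(g-.12*f,QG)
o=get_obs();print(o["position"],g-.12*f,o["time_s"],o["joint_pos"].round(2))
r=vision.read_camera("wrist");np.savez("w8.npz",pos=o["position"],**r);cv2.imwrite("pics/w8.png",r["frame"][:,:,::-1])
s=np.array([0,0,0]);
z=Rh.apply([-s5,0,c5]);y=Rh.apply([0,1,0])
P=[g+u*x/1000+y*b/1000+z*c/1000 for x,b,c in((0,0,12),(0,14,12),(0,-14,12),(60,14,12),(60,-14,12),(60,23,17),(60,-23,17),(-55,14,12),(-55,-14,12),(120,23,17),(120,-23,17))]
print(proj(r,P).round(0).tolist())
for n in("top","side"):
    q=vision.read_camera(n);np.savez(n+"1.npz",**q);cv2.imwrite(f"pics/{n}1.png",q["frame"][:,:,::-1])
E
```

```text
[ 0.43105895 -0.21251645  0.21191194] [ 0.43057926 -0.21261924  0.21213451] 24.1333 [-0.88  0.08  2.45  1.62  0.64 -0.73]
[[322.0, 208.0], [303.0, 208.0], [340.0, 208.0], [302.0, 125.0], [342.0, 126.0], [288.0, 126.0], [355.0, 126.0], [304.0, 273.0], [339.0, 273.0], [286.0, 29.0], [358.0, 29.0]]
```

View pics/w8.png

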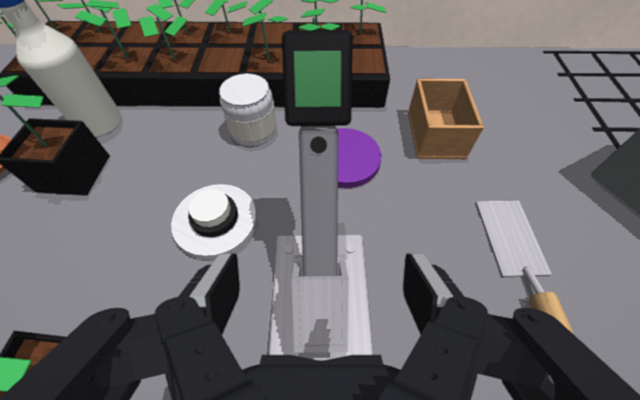

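View pics/side1.png

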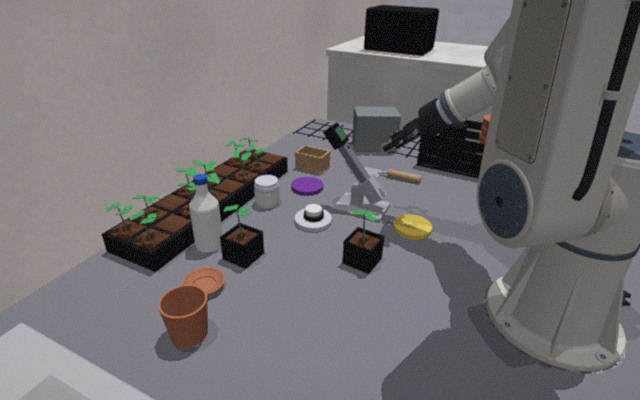

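The projected model matches within about 3 px: handle edges seen near 300/338 against 302/342 predicted. The sensor is therefore about 2 mm towards +y. I approach and grip.

```bash
sed -i '$a g=np.array([.5225,-.2097,.1345])' h.py; python3 - <<'E'
from h import *
hand.move_gripper(.085)
bot.servo_line(g-.12*f,velocity=.1)
bot.servo_line(g+.002*f,velocity=.1);bot.dwell(.15)
o=get_obs();print(o["position"]-g-.002*f,o["wrist_force"],o["time_s"])
hand.move_gripper(.015,70);o=get_obs();print(o["gripper_width"],o["wrist_force"],o["position"]-g-.002*f,o["time_s"])
r=vision.read_camera("wrist");np.savez("w9.npz",pos=o["position"],ori=o["orientation"],**r);cv2.imwrite("pics/w9.png",r["frame"][:,:,::-1])
E
```

```text
[-0.00017449 -0.00016072  0.0003753 ] [-0.25801693 -0.40943082 -0.45086371] 26.3167
0.027075903070929372 [-4.09385289 -1.04423561  4.61140062] [-1.66429885e-04 -6.92153004e-05  1.67029535e-04] 26.875
```

View pics/w9.png

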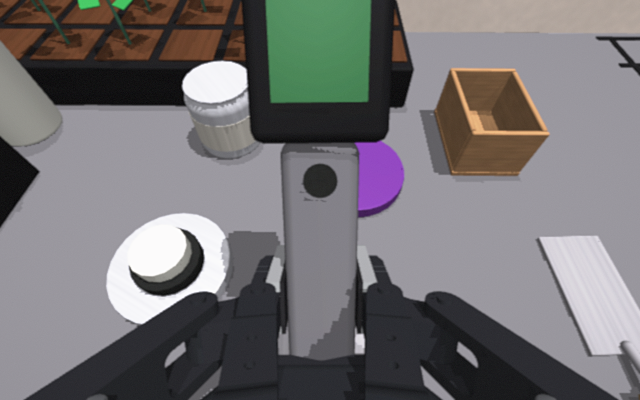

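Handle is gripped. I draw it out along its own axis.

```bash
python3 - <<'E'
from h import *
for d in(.02,.05,.09):
    bot.servo_line(g+.002*f+d*u,velocity=.08);o=get_obs();print(d,o["wrist_force"].round(1),o["gripper_width"],o["time_s"])
r=vision.read_camera("wrist");np.savez("w10.npz",pos=o["position"],ori=o["orientation"],**r);cv2.imwrite("pics/w10.png",r["frame"][:,:,::-1])
r=vision.read_camera("side");cv2.imwrite("pics/s10.png",r["frame"][:,:,::-1]);crop(0,280,90,480,240,4,"s10c.png","pics/s10.png")
E
```

```text
0.02 [-6.3 -0.5  5.7] 0.026940668432826158 27.325
0.05 [-3.  -0.4  6.3] 0.027030755466964852 27.85
0.09 [-1.  -1.1  1.5] 0.026833849539750067 28.5
```

View pics/w10.png

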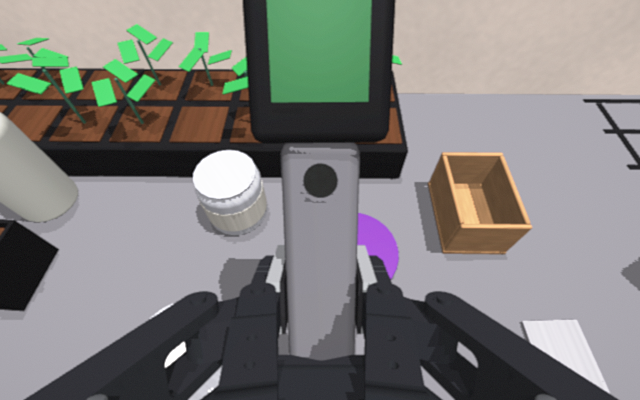

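View pics/s10c.png

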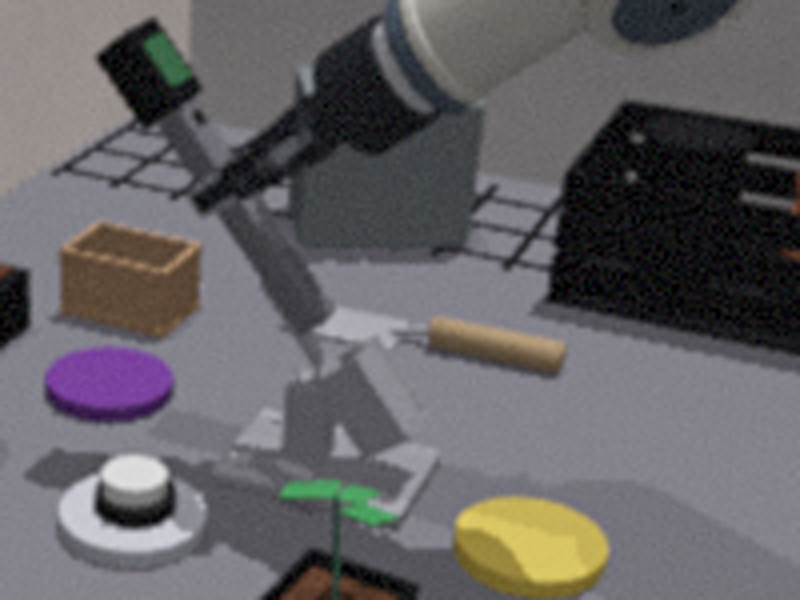

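Sensor is free of the sleeve and unmoved in the grip. I lift, then swing to level high up.

```bash
python3 - <<'E'
from h import *
r=dict(np.load("w10.npz"));p=r["pos"]-.002*f
M=R.from_quat(r["ori"]).as_matrix();u2=M[:,0]*-1;zz=-M[:,1];yy=np.cross(zz,u2);print(u2@u,M.round(2).tolist())
u2=u2*np.sign(u2@u);yy=np.cross(zz,u2)
P=[p+u2*x/1000+yy*b/1000+zz*c/1000 for x,b,c in((60,23,17),(60,-23,17),(90,23,17),(90,-23,17),(30,14,12),(30,-14,12),(60,0,12))]
print(proj(r,P).round(1).tolist())
bot.servo_line(r["pos"]+[0,0,.12],velocity=.2)
q=ori(D,(0,-1,0))
bot.reach([.4917,-.083,.31],q)
o=get_obs();print(o["position"],o["joint_pos"].round(2),o["gripper_width"],o["time_s"])
r=vision.read_camera("wrist");np.savez("w11.npz",pos=o["position"],ori=o["orientation"],**r);cv2.imwrite("pics/w11.png",r["frame"][:,:,::-1])
r=vision.read_camera("side");np.savez("s11.npz",**r);cv2.imwrite("pics/s11.png",r["frame"][:,:,::-1])
E
```

```text
0.9999999530179728 [[-0.64, 0.77, 0.01], [-0.01, 0.01, -1.0], [-0.77, -0.64, -0.0]]
[[251.8, 144.6], [392.9, 144.6], [245.9, 43.6], [399.1, 43.7], [284.0, 225.8], [360.4, 225.8], [322.3, 143.0]]
[ 0.49139746 -0.08259627  0.30901285] [-0.17  0.1   1.83  0.    1.22  1.4 ] 0.027293037851094683 30.625
```

View pics/w11.png

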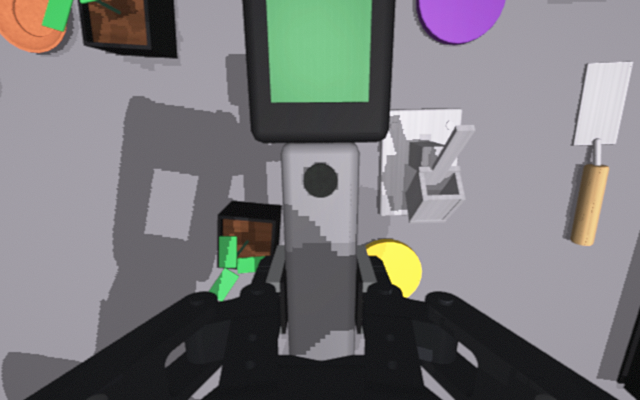

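View pics/s11.png

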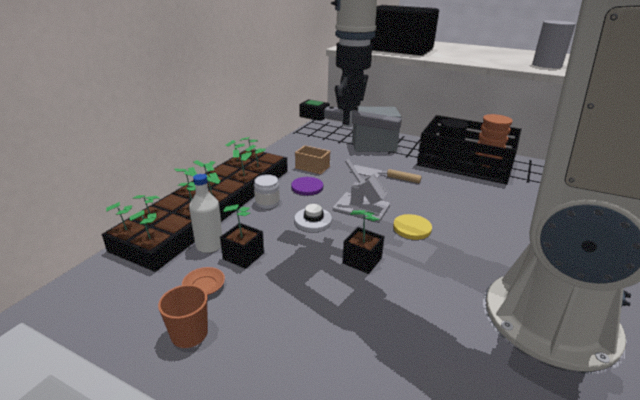

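Sensor is level, head forward, held as before. Lowering to the final height.

```bash
python3 - <<'E'
from h import *
t=np.array([.5815-.0905,-.0828,.159]);q=ori(D,(0,-1,0))
bot.servo_line(t,q,velocity=.1);bot.dwell(.3)
o=get_obs();e=t-o["position"];print(e,R.from_quat(o["orientation"]).as_matrix().round(4).tolist())
if np.abs(e).max()>.0004: bot.servo_line(t+e*.7,q,velocity=.02);bot.dwell(.5)
o=get_obs();print(o["position"],o["wrist_force"],o["ft_torque"],o["gripper_width"],o["time_s"])
for n in("top","side","wrist"):
    r=vision.read_camera(n);np.savez(f"{n}12.npz",pos=o["position"],**r);cv2.imwrite(f"pics/{n}12.png",r["frame"][:,:,::-1])
crop(0,280,130,440,270,4.2,"s12c.png","pics/side12.png")
crop(0,270,140,420,290,4,"t12c.png","pics/top12.png")
gp=o["position"]+[0,0,.002]
L=[gp+np.array(v)/1000 for v in((60,23,17),(60,-23,17),(120,23,17),(120,-23,17),(60,23,-17),(120,23,-17),(-115,14,12),(-115,14,-12),(-115,-14,12))]
for n,ox,oy,s in(("top",270,140,4),("side",280,130,4.2)):
    print(n,((proj(np.load(n+"12.npz"),L)+.5-[ox,oy])*s).round(0).tolist())
E
```

```text
[-1.09206840e-04  1.42684544e-05 -2.06345020e-04] [[-1.0, 0.0004, 0.0], [-0.0, -0.0001, -1.0], [-0.0004, -1.0, 0.0001]]
[ 0.49110921 -0.08281427  0.15920635] [ 0.57598252  0.61559788 -2.08585587] [-0.00131507 -0.02207775  0.0080351 ] 0.026938982263564237 32.6833
top [[224.0, 219.0], [302.0, 217.0], [222.0, 119.0], [299.0, 117.0], [222.0, 225.0], [220.0, 128.0], [246.0, 517.0], [244.0, 513.0], [294.0, 516.0]]
side [[174.0, 160.0], [208.0, 130.0], [83.0, 138.0], [120.0, 110.0], [173.0, 212.0], [83.0, 190.0], [469.0, 230.0], [465.0, 269.0], [485.0, 209.0]]
```

View pics/t12c.png

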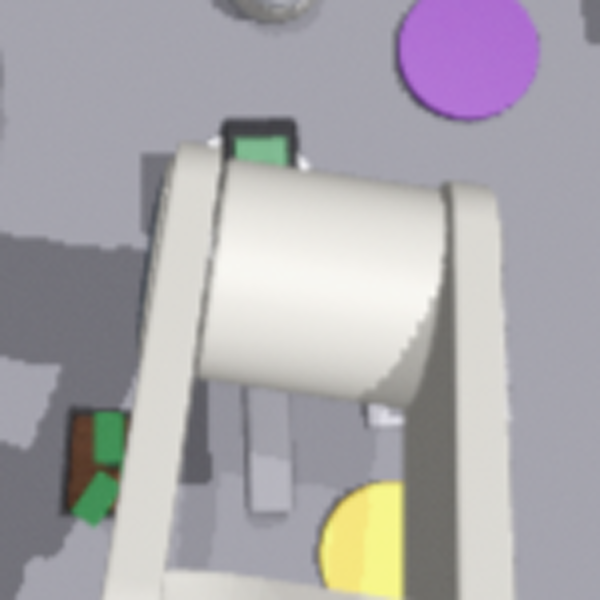

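View pics/s12c.png

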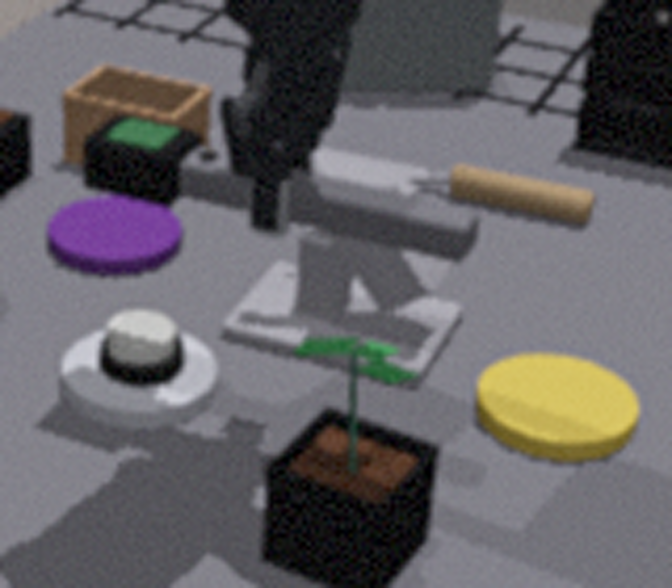

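View pics/wrist12.png

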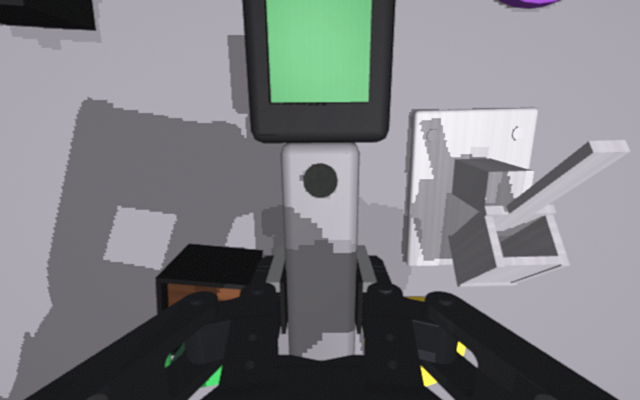

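```bash
python3 - <<'E'
from h import *
S=dict(np.load("side12.npz"))
print(((proj(S,[[.5815,-.083,.043],[.582,-.0823,.015]])+.5-[280,130])*4.2).round(0))
gp=S["pos"]+[0,0,.002]
E12=cv2.resize(S["frame"][120:220,290:410,::-1],None,fx=6.6,fy=6,interpolation=cv2.INTER_CUBIC)
E12=cv2.resize(S["frame"][130:220,290:410,::-1],None,fx=6.5,fy=6.5,interpolation=cv2.INTER_CUBIC)
def dr(P,col):
    p=((proj(S,P)+.5-[290,130])*6.5).astype(np.int32);cv2.polylines(E12,[p],True,col,1)
b=lambda x0,x1,y,z:[[gp+np.array([a,c,d])/1000 for a,c,d in((x0,s*y,-z),(x1,s*y,-z),(x1,s*y,z),(x0,s*y,z))] for s in(1,-1)]
for P in b(60,120,23,17)+b(-115,60,14,12):dr(P,(0,0,255))
a=np.linspace(0,6.28,50)
dr(np.c_[.5815+.022*np.cos(a),-.083+.022*np.sin(a),0*a+.043],(255,0,0));dr(np.c_[.582+.05*np.cos(a),-.0823+.05*np.sin(a),0*a+.015],(255,0,0))
cv2.imwrite("pics/s12o.png",E12)
E
```

```text
[[143. 328.]
 [141. 366.]]
```

View pics/s12o.png

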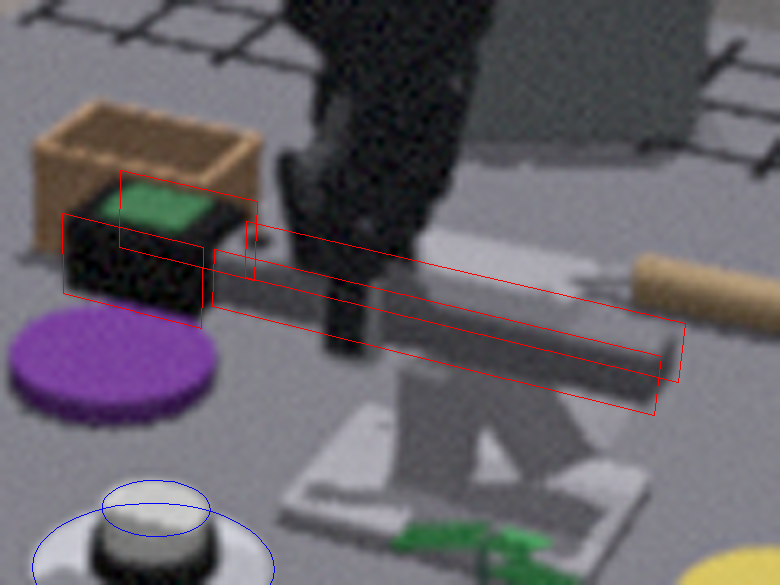

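```bash
python3 - <<'E'
from h import *
o=get_obs();print(np.abs(o["joint_vel"]).max(),o["position"],o["time_s"])
hand_in()
E
```

```text
0.002603838738948126 [ 0.49100981 -0.08280901  0.15909399] 32.8333
the job is handed in; nothing more can be done
```

The job is handed in after 32.8 s of the allowed 72 s; no verdict was reported. The black rubber disc is on the aluminium plate, with the white disc on top of it. The sensor is out of its holder and held level and still, with its window facing down over the stack.

**Last checks:**
- **Discs:** in the wrist camera, the black disc was about 1.4 mm from the plate centre and the white disc about 0.8 mm. Both lay flat.
- **Sensor position:** the window works out within about 1 mm of the white disc's centre. I could not see the window itself. This comes from the arm's pose and matches the sensor's outline in the top view to about 1 mm.
- **Sensor height:** the arm's pose puts the window about 100 mm above the white disc.
- **Forces:** the highest reading I took at the wrist was about 12 N. I sampled it only between moves.
- **Other objects:** the pots, saucer, trowel, holder and other plates looked undisturbed.

**Disagreements:**
- The first top-camera position for the black disc was about 4 mm off the wrist camera in y. I used the wrist values for both discs and the plate.
- The last side view suggests the sensor may sit 1–2 mm higher than calculated. I left it, as that still fits "about 100 mm".

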